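Seat the projector's mirror plate on its sprung three-ball mount

TASK

Pick up the mirror plate from the slate mat by its grey grip bar and put it back on the projector's three-ball mount, mirror towards the lens and the three V-shaped feet over the three steel balls. Keep hold of it as you ease it past the spring noses and let them draw it fully home on all three balls, gently: neither force it nor let it slam. Then let go, and leave the other things on the table where they are.

Things in the scene. Friction and masses are not known exactly. Their poses are not given: they have to be found in the camera images.
- mirror_plate: Loose mirror plate, about 0.45 kg (varies by a fifth), on the mat at the start. Origin: centre of the underside of its three feet; z up, +x is where the mirror looks. A round aluminium disc, 124 mm across, z = 12 to 27 mm; upright across its middle a black framed mirror, 10 mm thick along x, 84 mm wide along y, up to z = 69 mm; on top of that the grip bar, up to z = 99 mm.
- grip (a point): Centre of the grey grip bar of the mirror plate, 84 mm above the plate's origin, on its axis; same axes. The bar is 14 mm thick along x (grip across this), 44 mm long along y, 30 mm high.
- rim (a point): Centre of the disc of the mirror plate at its widest, 19.5 mm above the plate's origin. The rim is bevelled at 45 degrees below and above: 124 mm across from z = 19 to 20 mm of the plate, 110 mm at z = 12 and z = 27 mm.
- foot (a point): Middle of the mouth of one foot, 44 mm from the plate's axis on its -x side, at z = 0 of the plate; the other two feet are at +60 and -60 degrees from +x. Each steel foot is 31 mm wide: an upside-down V channel running radially, mouth 20 mm wide, 10 mm deep, sides at 45 degrees.
- projector_base: Fixed projector unit; origin on the table under its mirror mount's nominal centre, z up, +x is where the mirror must look when home. A grey square slab, 190 mm, top at z = 20 mm, carries the mount: a dark steel three-armed deck on a trim stage. A white projector block, 120 x 105 mm, 98 mm high, starts about 150 mm from the axis towards (+x, +y), its lens looking at the mount.
- seat (a point): Nominal place of the plate's origin when home: on the unit's axis, 54.5 mm above the table; axes as projector_base. The true home differs: the trim stage has the whole mount (deck, balls, posts, noses) up to 8 mm higher or lower and up to 2.5 mm off along x and y, not turned; it stays put under load. The sizes given for the mount are from its true home.
- mat: Black slate mat, 200 x 250 x 6 mm, fixed, flat on the table; origin at the centre of its underside.
- dark_mill: Dark wooden pepper mill, 57 mm across, 174 mm tall, origin under its foot; leave alone.
- pale_mill: Pale wooden salt mill, 57 mm across, 162 mm tall, origin under its foot; leave alone.
- bell: Counter bell, 75 mm across, 57 mm tall, origin under its foot; leave alone.
- white_cup: Cream coffee cup, 66 mm across, 58 mm tall, handle 21 mm out at its side, origin under its foot; leave alone.
- nose0 (a joint): How far the -x spring nose yields outward (m): 0 free to 0.009; 1.5 N at first, 0.45 N more per mm; about 0.002 when the plate is home. A smooth 10 mm ball pointing at the mount's axis, centre 26 mm above home, tip 55 mm from the axis when free, in an aluminium post (inner face 65 mm from the axis, top 36.5 mm above home).
- nose1 (a joint): The same for the nose at +60 degrees from +x. The lower bevel of the plate meets the three noses about 16 mm above home; pressing takes 10 to 15 N until the rim has passed them about 6 mm above home; from there the springs pull the plate down with 5 to 10 N.
- nose2 (a joint): The same for the nose at -60 degrees from +x. Inside each nose stands a fixed smooth steel ball, 12 mm across, 44 mm from the mount's axis (at 180, +60, -60 degrees from +x), its centre 1.5 mm above home; the balls enter the feet about 7 mm above home.
- home_pin (a joint): How far the home pin is pushed down (m): 0 free to 0.007, about 0.003 when the plate is home. A thin red sprung pin, 6 mm across, upright at the middle of the mount; its top stands 15 mm above home when free, so the disc's underside meets it with the plate 3 mm above home. Its spring takes about 2 N, and lifts a free pin back to 0.
Things that resemble listed ones, but are neither listed nor needed, are in the scene too. Leave any turquoise look-alike of the mirror_plate alone.

How it is judged:
By the outcome, as a careful person would: the job done as asked, in the order asked, and still so for the second after the job is handed in, with the robot touching nothing.
It also fails if it takes over 72 s, if anything falls off the work surface, if the arm or the gripper's body presses on something with over 40 N, if the wrist force passes 120 N, or if a joint passes its speed limit or range.

ROBOT

A 6-joint arm with a two-finger parallel gripper is mounted at the origin on a cart in front of the work surface, level with it; the furniture and walls round the work are solid. World frame = base frame: x ahead of the robot, y to its left, z up, the work surface at z = 0. Lengths are in m, angles in degrees, forces in N, time in s.
With the tool pointing down it reaches from about 0.275 to 0.725 m from the base axis. Payload 15.9 kg.
Tool frame: the origin (TCP) lies between the finger pads; the fingertips stand 8 mm ahead of it and the grasp point (between the pads) lies 11 mm behind it; z points along the fingers, x is the direction in which the jaws open and shut, and the axes are right-handed (so a half turn about z gives the same grasp; the last joint's range is limited). The gripper opens to 85 mm and grips with 20 to 120 N. Pads are 22 mm wide; open, the fingers measure 114 mm over their backs; the gripper's body (76 mm by 85 mm) begins 54 mm behind the grasp point. The pads swing forward as they close: fully open they stand 13 mm farther back than shut.
Start: joints at [0, 12.198, -1.971, 75.831, 0, 90], TCP at [0.5, -0, 0.239] pointing down, gripper open.
Joint ranges: [-170.91, 170.91], [-42.67, 98.43], [-65.05, 77.54], [-120.47, 116.71], [-90, 82.35], [-180, 180]. Speed limits (degrees/s): [108.29, 108.29, 136.94, 147.25, 180, 180].

INTERFACE

Orientations are given as [roll, pitch, yaw] about the fixed x, y, z axes, in that order (R = Rz(yaw) Ry(pitch) Rx(roll)).
In Python, from station import monitor, imaging, job_done gives the robot as it stands.
- The arm moves only by the tool step_arm, never from a script. Its arguments are lists of equal length, an entry for each row: "xyz": the shift along the world's x, y, z in units of 25 mm (1.0 is 25 mm), a list of three; "turn": the turn about the world's z in units of 5 degrees (1.0 is 5 degrees). A call has 1 to 10 rows; each row shifts and turns the commanded pose from where the row before left it; what a row does not reach is not made up. A row lasts 1/12 s, in which the tool goes at most 41.7 mm and 7.16 degrees, less where a joint would pass 70% of its speed; a pose out of reach is approached as far as the arm can. A call is refused whole if a number of a shift passes 1 or a number of a turn 1, either way. A call with a gripper value outside its range is refused whole. "gripper" is the opening, from 0 (shut) to 1 (fully open), set as the call begins (left out, the last holds). The fingers move at their own pace and stop on an object; the grip force is fixed at half the most. Time passes only in rows, so rows that do not move let the fingers close. It gives the time, the measured TCP pose, the force and the opening at its end, in the units of the state.
- monitor.get_obs(): the state, without advancing time (a new reading comes with each control period).
- imaging.camera(name): name is "scene" or "side" or "wrist"; returns a dict with "color" (420x560x3 uint8, red, green, blue), "intrinsics" (3x3 intrinsics, pixels), "T" (4x4, takes a point from camera to world coordinates). Camera axes: x right, y up, looking along -z (the intrinsics and any distortion apply to the point x, -y, -z); pixel columns grow to the right and rows downward; lengths in m; the calibration is good to about 2 mm. A picture is of the moment at which its call begins. There is no depth.
- job_done(): hands the job in, once; it reports no verdict.
The state is a dict: "time_s": time; "q": joint angles; "joint_velocities": joint speeds; "joint_torque": joint torques, N m; "tcp_pos": TCP position; "orientation": TCP orientation; "contact_force": force on the tool from outside, world axes, zero at the start; "wrist_torque": the same for the moment, N m; "grip_width": finger opening in m.
Only numpy, scipy, OpenCV 4.12 (cv2) and the standard library are available. Lean on these libraries where they do the work, as an engineer would, in place of code of your own. Each camera call takes 0.05 s, during which the arm holds its last target. There are 200 camera calls.

## Working session

There is one attempt and no reset: what is moved stays moved. The work goes in short steps, Python scripts to look and compute and a tool call to move; the robot and the scene stay as the last step left them, time stands still between calls to the robot, and variables do not carry over. Pictures are saved under pics/ and viewed, about 8 in all and at most 12, crops included, and the job is handed in when it is done.

Besides the shell and the picture viewer there is one more tool, called after ">>>" as a command line: name --pt "numbers of a row" for each row, then --argument value for the rest. step_arm: Moves the arm, as the interface text tells. Its arguments: {"type":"object","properties":{"xyz":{"type":"array","items":{"type":"array","items":{"type":"number"}}},"turn":{"type":"array","items":{"type":"number"}},"gripper":{"type":"number"}},"required":["xyz","turn"]}

```bash
mkdir -p pics; ls; cat > h.py <<'E'
import numpy as np, cv2
from station import monitor, imaging, job_done
def snap(n,f=None):
    c=imaging.camera(n); np.savez(f'{f or n}.npz',**c)
    if f: cv2.imwrite(f'pics/{f}.png',c['color'][...,::-1])
    return c
def load(f): return dict(np.load(f+'.npz'))
def proj(c,P):
    P=np.atleast_2d(P);T=c['T'];p=(P-T[:3,3])@T[:3,:3];p=p*[1,-1,-1]
    u=p@c['intrinsics'].T;return u[:,:2]/u[:,2:]
def ray(c,uv):
    d=np.linalg.inv(c['intrinsics'])@[uv[0],uv[1],1.];d=d*[1,-1,-1]
    return c['T'][:3,3],c['T'][:3,:3]@d
def onz(c,uv,z):
    o,d=ray(c,uv);return o+d*(z-o[2])/d[2]
def tri(obs):
    A=np.zeros((3,3));b=np.zeros(3)
    for c,uv in obs:
        o,d=ray(c,uv);d=d/np.linalg.norm(d);M=np.eye(3)-np.outer(d,d);A+=M;b+=M@o
    return np.linalg.solve(A,b)
E
python3 - <<'E'
from h import *
a=snap('scene','scene0');b=snap('side','side0');w=snap('wrist','wrist0')
for c in(a,b,w):print(c.keys(),c['intrinsics'].round(1).tolist(),c['T'].round(3).tolist())
print(monitor.get_obs())
E
```

```text
pics
dict_keys(['color', 'intrinsics', 'T']) [[481.2, 0.0, 285.4], [0.0, 481.2, 211.1], [0.0, 0.0, 1.0]] [[-0.62, 0.5, -0.605, -0.449], [-0.785, -0.399, 0.474, 0.835], [-0.004, 0.768, 0.64, 1.125], [0.0, 0.0, 0.0, 1.0]]
dict_keys(['color', 'intrinsics', 'T']) [[448.0, 0.0, 282.1], [0.0, 448.0, 210.2], [0.0, 0.0, 1.0]] [[0.92, 0.173, -0.351, 0.049], [-0.391, 0.359, -0.848, -1.013], [-0.02, 0.917, 0.398, 0.588], [0.0, 0.0, 0.0, 1.0]]
dict_keys(['color', 'intrinsics', 'T']) [[330.6, 0.0, 281.1], [0.0, 330.6, 214.6], [0.0, 0.0, 1.0]] [[1.0, -0.0, 0.001, 0.5], [-0.0, 0.953, 0.303, 0.077], [-0.001, -0.303, 0.953, 0.374], [0.0, 0.0, 0.0, 1.0]]
{'time_s': 0.15, 'q': array([ 5.35615820e-04,  1.22173727e+01, -2.00070862e+00,  7.58313188e+01,
       -2.33507836e-03,  8.99997279e+01]), 'joint_velocities': array([ 0.13318168, -0.06401136,  0.15512169, -0.05066377, -0.04425696,
       -0.00463481]), 'joint_torque': array([ 7.54873927e-04, -6.86405826e+01,  4.87247872e+01,  1.30636684e-02,
        8.93374795e-05, -4.25830592e-06]), 'tcp_pos': array([ 4.99732437e-01, -7.86454967e-06,  2.38933125e-01]), 'orientation': array([1.79997665e+02, 4.94001903e-02, 8.07742815e-04]), 'contact_force': array([-0.58269978, -0.60455519, -0.366728  ]), 'wrist_torque': array([-0.0285148 , -0.0251514 ,  0.03391421]), 'grip_width': 0.08533341046419834}
```

View pics/scene0.png

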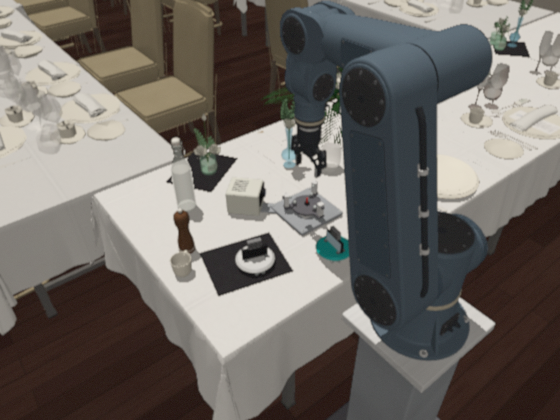

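View pics/side0.png

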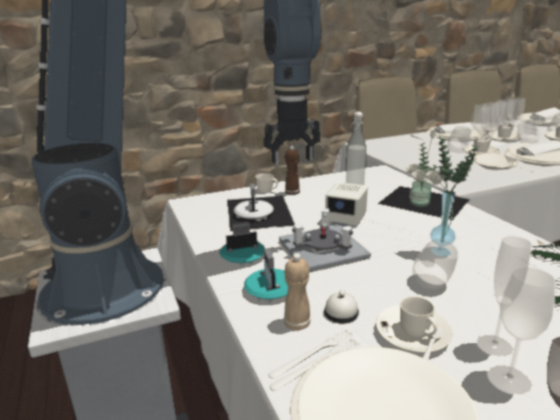

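Scene shows the plate on the mat (~255,258) and the mount slab (~305,208). Side shows the plate at (254,208), the mount at (325,238) and two turquoise look-alikes.

```bash
python3 - <<'E'
from h import *
a=load('scene0');b=load('side0');w=load('wrist0')
print('plate disc',onz(a,(255,260),.0255),onz(b,(254,210),.0255))
print('grip',tri([(a,(258,243)),(b,(253,190))]))
print('slab corners',[onz(a,p,.02).round(3) for p in((305,183),(342,211),(308,230),(269,205))],[onz(b,p,.02).round(3) for p in((283,240),(343,228),(369,252),(305,266))])
print('mill',onz(a,(186,248),0),'cup',onz(a,(182,272),0))
print('red',tri([(a,(308,201)),(b,(323,231))]))
E
```

```text
plate disc [0.4589374  0.24712971 0.0255    ] [0.46592576 0.22549663 0.0255    ]
grip [0.46485481 0.22984558 0.08936142]
slab corners [array([ 0.68 , -0.147,  0.02 ]), array([ 0.468, -0.142,  0.02 ]), array([0.467, 0.019, 0.02 ]), array([0.659, 0.042, 0.02 ])] [array([0.472, 0.006, 0.02 ]), array([0.659, 0.001, 0.02 ]), array([ 0.648, -0.152,  0.02 ]), array([ 0.466, -0.146,  0.02 ])]
mill [0.66950081 0.38171146 0.        ] cup [0.58113959 0.44562876 0.        ]
red [ 0.56020703 -0.0572556   0.05443868]
```

View pics/wrist0.png

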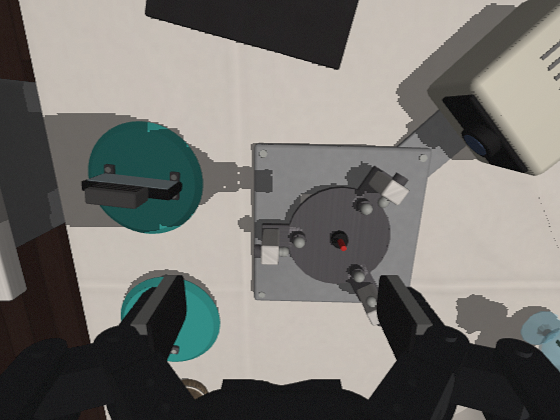

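Wrist: mount seen with red pin (343,244), balls (299,240), (366,207), (358,274), so the 180° post lies towards -x and base yaw is near 0. I'll take a second view above the mount.

>>> step_arm --pt "0.5 -1 0" --pt "0.5 -1 0" --pt "0.5 -1 0" --pt "0.5 -1 0" --pt "0.5 -1 0" --pt "0 0 0" --pt "0 0 0" --pt "0 0 0" --turn '[0,0,0,0,0,0,0,0]'

```text
time_s: 0.82
tcp_pos: [0.5622, -0.1248, 0.239]
orientation: [-180.0, 0.0, -0.0]
contact_force: [-0.1, -0.2, 0.5]
grip_width: 0.0851
```

```bash
python3 - <<'E'
from h import *
w=snap('wrist','wrist1')
cv2.imwrite('pics/w1c.png',cv2.resize(w['color'][90:340,150:430,::-1],None,fx=2.4,fy=2.4,interpolation=cv2.INTER_CUBIC))
for f in('wrist0','wrist1'):
    c=load(f)['color'].astype(int);m=(c[...,0]>120)&(c[...,1]<60)&(c[...,2]<60);y,x=np.nonzero(m);print(f,len(x),x.min(),x.max(),y.min(),y.max(),x.mean(),y.mean())
E
```

```text
wrist0 22 341 345 246 250 343.09090909090907 247.9090909090909
wrist1 32 278 284 116 121 281.0 118.65625
```

View pics/w1c.png

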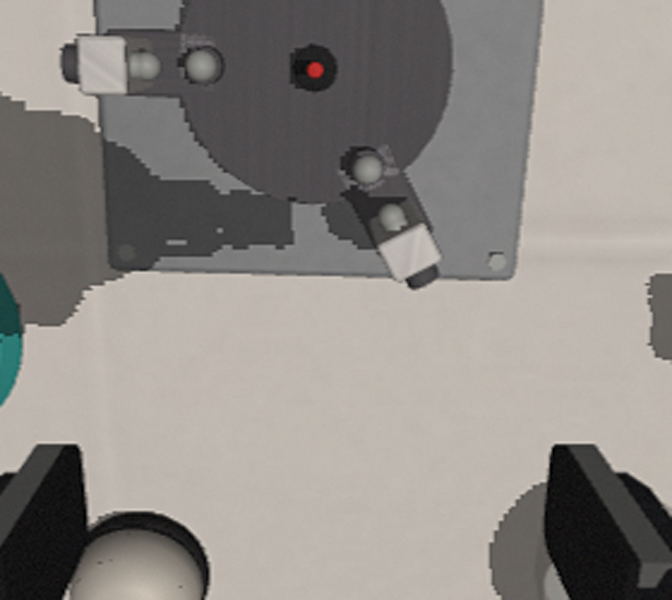

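The crop shows red pin (281,119), ball 180 (234,117), ball -60 (303,160), and posts and noses upright, so the mount's yaw is near 0.

```bash
python3 - <<'E'
from h import *
w0,w1=load('wrist0'),load('wrist1')
def red(c):
    k=c['color'].astype(int);m=(k[...,0]>110)&(k[...,1]<80)&(k[...,2]<80);y,x=np.nonzero(m);return x.mean(),y.mean()
p=tri([(w0,red(w0)),(w1,red(w1))]);print('pin top',p)
def ball(c,uv,f=8,r=9):
    x,y=map(round,uv);g=cv2.cvtColor(c['color'],cv2.COLOR_RGB2GRAY)[y-r:y+r+1,x-r:x+r+1]
    g=cv2.resize(g,None,fx=f,fy=f,interpolation=cv2.INTER_CUBIC)
    h=cv2.HoughCircles(cv2.GaussianBlur(g,(0,0),3),cv2.HOUGH_GRADIENT,1.2,200,param1=60,param2=8,minRadius=int(5*f),maxRadius=int(8.5*f))
    if h is None:return None
    h=h[0,0];return (h[0]+.5)/f-.5+x-r,(h[1]+.5)/f-.5+y-r,h[2]/f
g=[(299,240),(366,207),(358,274)]
pred=proj(w1,[p+[ .044*np.cos(t),.044*np.sin(t),-.0135] for t in np.radians([180,60,-60])])
B=[]
for a,b in zip(g,pred):
    u,v=ball(w0,a),ball(w1,b);print(a,u,b.round(1),v)
    if u and v:
        q=tri([(w0,u[:2]),(w1,v[:2])]);B.append(q);print('  ball',q.round(4), 'reproj',(proj(w0,q)-u[:2]).round(1),(proj(w1,q)-v[:2]).round(1))
if len(B)==3:
    B=np.array(B);print('centre',B.mean(0),'home z',B[:,2].mean()-.0015,'pin home',p[2]-.015)
    print('radii',np.linalg.norm((B-B.mean(0))[:,:2],axis=1),'yaw',[np.degrees(np.arctan2(*(b-B.mean(0))[1::-1])) for b in B])
# slab corners in wrist0
print([onz(w0,q,.02).round(4) for q in((254,144),(430,150),(409,302),(252,299))])
E
```

```text
pin top [ 0.56224033 -0.05561821  0.06819074]
(299, 240) (np.float32(297.8875), np.float32(241.2875), np.float32(6.575)) [233.6 118.3] (np.float32(234.8375), np.float32(118.0875), np.float32(7.8500004))
  ball [ 0.5181 -0.0558  0.049 ] reproj [[ 0.5 -0.3]] [[-0.6  0.3]]
(366, 207) (np.float32(365.7875), np.float32(207.8375), np.float32(6.335)) [305.6  73.9] (np.float32(300.9875), np.float32(72.7375), np.float32(5.375))
  ball [ 0.5815 -0.0163  0.0616] reproj [[-1.8  0.8]] [[ 2.  -1.2]]
(358, 274) (np.float32(359.1375), np.float32(274.3875), np.float32(7.235)) [303.8 159.5] (np.float32(297.1875), np.float32(158.6375), np.float32(7.895))
  ball [ 0.58   -0.0909  0.0596] reproj [[-2.3  1.2]] [[ 2.6 -1.4]]
centre [ 0.55984715 -0.05434052  0.05674734] home z 0.0552473392399834 pin home 0.05319073944508591
radii [0.04179294 0.04373473 0.04173019] yaw [np.float64(-177.97668527360364), np.float64(60.37764106658806), np.float64(-61.127968654691756)]
[array([0.4712, 0.0423, 0.02  ]), array([0.6572, 0.036 , 0.02  ]), array([ 0.6566, -0.1481,  0.02  ]), array([ 0.4641, -0.144 ,  0.02  ])]
```

>>> step_arm --pt "-0.4 1 0" --pt "-0.4 1 0" --pt "-0.4 1 0" --pt "-0.4 1 0" --pt "-0.4 1 0" --pt "-0.4 1 0" --pt "-0.4 1 0" --pt "-0.4 1 0" --pt "-0.4 1 0" --pt "-0.4 1 0" --turn '[0,0,0,0,0,0,0,0,0,0]'

```text
time_s: 1.7
tcp_pos: [0.4611, 0.1267, 0.2396]
orientation: [-180.0, -0.0, 0.1]
contact_force: [0.6, 0.6, 0.5]
grip_width: 0.0857
```

>>> step_arm --pt "0 1 0" --pt "0 0 0" --pt "0 0 0" --pt "0 0 0" --turn '[0,0,0,0]'

```text
time_s: 2.03
tcp_pos: [0.462, 0.1502, 0.2394]
orientation: [180.0, -0.0, 0.1]
contact_force: [0.4, -1.4, -0.9]
grip_width: 0.0855
```

```bash
python3 -c "
from h import *
snap('wrist','wrist2')"
```

```text
(no output)
```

View pics/wrist2.png

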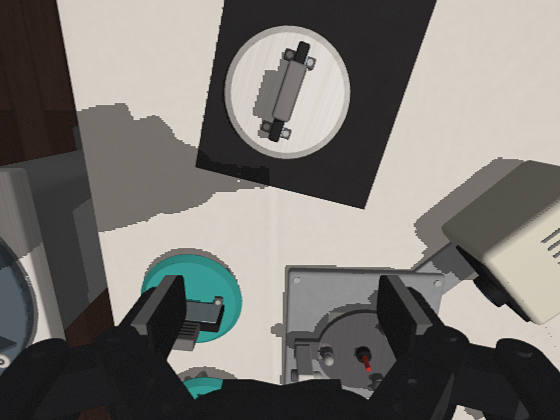

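Wrist: plate disc centred near (288,92), bar running from (303,42) to (275,140). Which side the mirror is on is unclear, so I'll zoom in scene and side.

```bash
python3 - <<'E'
from h import *
a=load('scene0')['color'][225:285,225:290,::-1];b=load('side0')['color'][170:230,220:285,::-1];w=load('wrist2')['color'][20:165,215:360,::-1]
r=lambda i:cv2.resize(i,(380,380),interpolation=cv2.INTER_CUBIC)
a2=load('side0')['color'][210:270,280:345,::-1]
cv2.imwrite('pics/z.png',np.hstack([r(a),r(b)]))
c=load('wrist2');k=c['color'].astype(int)
m=((k.min(2)>120)).astype(np.uint8);m[:15]=0;m[175:]=0
n,l,s,ce=cv2.connectedComponentsWithStats(m)
for i in range(1,n):
    if s[i,4]>500:print(s[i],ce[i])
i=[i for i in range(1,n) if l[60,245]==i][0]
ct=max(cv2.findContours((l==i).astype(np.uint8),cv2.RETR_EXTERNAL,cv2.CHAIN_APPROX_NONE)[0],key=len)
h=cv2.convexHull(ct);(x,y),ax,an=cv2.fitEllipse(h);print('ellipse',x,y,ax,an,onz(c,(x,y),.0255))
# bar top: mid grey pixels near centre
g=k.mean(2);print('mean bar',k[90,290],k[45,303],k[100,270],k[90,330])
q=np.array([onz(c,p,.105) for p in((303,55),(283,118))]);print('bar ends rough',q)
E
```

```text
[   59    15   163   133 15008] [143.87879797  65.22188166]
[  376    15   184   160 23881] [478.96938989  96.13990201]
[ 225   26  125  133 9830] [289.32156663  91.43682604]
ellipse 287.26788330078125 91.64566802978516 (124.6318359375, 132.7618865966797) 1.237144947052002 [0.46832826 0.24389795 0.0255    ]
mean bar [122 119 117] [39 38 37] [114 111 108] [224 220 216]
bar ends rough [[0.47845629 0.26558919 0.105     ]
 [0.46373683 0.22068585 0.105     ]]
```

View pics/z.png

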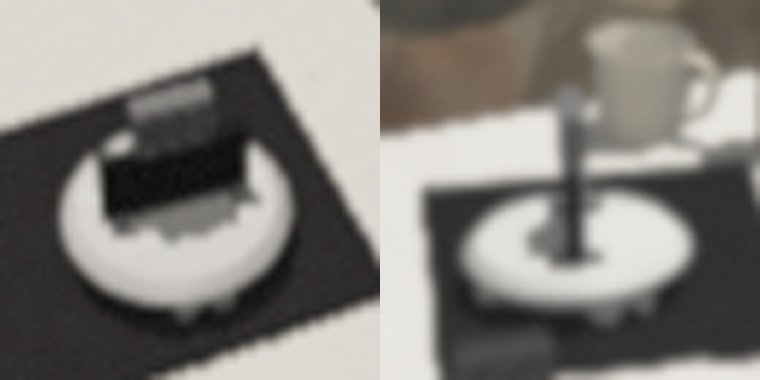

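Scene sees the black back and one foot's prongs slightly right of the near point. That puts the foot at ~162°, and the side view's foot at ~282° agrees. The plate yaw is about -18°, with the mirror facing away from the scene camera. I'll go above it and turn.

>>> step_arm --pt "0.1 0.9 0" --pt "0.1 0.9 0" --pt "0.1 0.9 0" --pt "0 1 0" --pt "0 0 0" --pt "0 0 0" --pt "0 0 0" --turn '[-0.9,-0.9,-0.9,-0.9,0,0,0]'

```text
time_s: 2.67
tcp_pos: [0.47, 0.2416, 0.2393]
orientation: [180.0, 0.0, -18.0]
contact_force: [-0.2, -0.3, 1.1]
grip_width: 0.0851
```

```bash
python3 - <<'E'
from h import *
c=snap('wrist','wrist3');o=monitor.get_obs();print(o['tcp_pos'],o['orientation'])
k=cv2.cvtColor(c['color'],cv2.COLOR_RGB2GRAY)
print(proj(c,[[.4685,.244,.0255],[.4685,.244,.105]]))
cv2.imwrite('pics/w3c.png',cv2.resize(c['color'][110:310,170:390,::-1],None,fx=3,fy=3,interpolation=cv2.INTER_CUBIC))
E
```

```text
[0.47006152 0.24146642 0.23932667] [ 1.79983238e+02  7.61034652e-04 -1.79998054e+01]
[[278.70564413 182.85263625]
 [277.99375411 202.76874583]]
```

View pics/w3c.png

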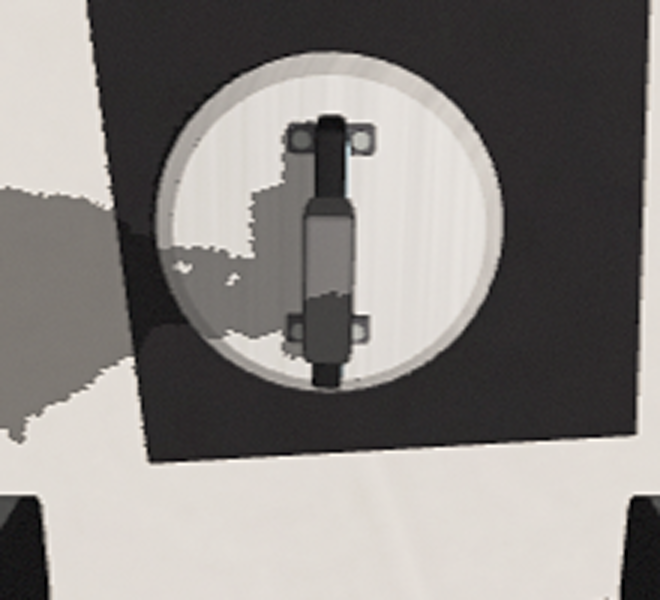

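Yaw matches -18°, and the cyan mirror edge is on the tool +x side, as wanted. Disc centre is at full (280,184); the bar's top face is centred near (280,206).

```bash
python3 - <<'E'
from h import *
c=load('wrist3');k=c['color'].astype(int)
f=lambda u,v:(170+u/3-1/3,110+v/3-1/3)
print('disc',onz(c,f(330,222),.0255))
P=np.array([onz(c,f(*p),.105) for p in((307,213),(353,213),(351,362),(306,362))]);print('bar',P.mean(0),np.linalg.norm(np.diff(P,axis=0),axis=1))
w=load('wrist2');g=P.mean(0)
m=(k.min(2)>95).astype(np.uint8)
# disc outline in wrist3 via non-mat
m=((k.min(2)>75)).astype(np.uint8);m[:120]=0;n,l,s,ce=cv2.connectedComponentsWithStats(m)
i=l[180,310];ct=max(cv2.findContours((l==i).astype(np.uint8),0,1)[0],key=len);e=cv2.fitEllipse(cv2.convexHull(ct));print(s[i],e,onz(c,e[0],.0255))
# tool-frame offset of plate axis from TCP
E
```

```text
disc [0.46920626 0.24283335 0.0255    ]
bar [0.46873327 0.24085132 0.105     ] [0.01270201 0.04384375 0.01302939]
[ 222  127  116  114 9376] ((279.38092041015625, 183.43319702148438), (113.31945037841797, 116.01261138916016), 92.57906341552734) [0.46899324 0.24317149 0.0255    ]
```

>>> step_arm --pt "-0.04 0.04 -0.8" --pt "0 0 -0.8" --pt "0 0 -0.8" --pt "0 0 -0.8" --pt "0 0 -0.8" --pt "0 0 -0.8" --pt "0 0 -0.7" --pt "0 0 -0.5" --pt "0 0 -0.3" --pt "0 0 0" --turn '[0,0,0,0,0,0,0,0,0,0]'

```text
time_s: 3.55
tcp_pos: [0.4684, 0.2423, 0.0807]
orientation: [179.9, 0.1, -18.0]
contact_force: [-0.2, 0.3, -0.0]
grip_width: 0.0852
```

>>> step_arm --pt "0 0 0" --pt "0 0 0" --pt "0 0 0" --pt "0 0 0" --pt "0 0 0" --pt "0 0 0" --pt "0 0 0" --pt "0 0 0" --pt "0 0 0" --pt "0 0 0" --turn '[0,0,0,0,0,0,0,0,0,0]' --gripper 0

```text
time_s: 4.38
tcp_pos: [0.4692, 0.2436, 0.0821]
orientation: [-180.0, -0.0, -18.0]
contact_force: [-1.2, -0.8, 5.2]
grip_width: 0.0126
```

>>> step_arm --pt "0 0 0" --pt "0 0 0" --pt "0 0 0" --pt "0 0 0" --pt "0 0 0" --pt "0 0 0" --turn '[0,0,0,0,0,0]'

```text
time_s: 4.88
tcp_pos: [0.4692, 0.2436, 0.0821]
orientation: [-180.0, -0.0, -18.0]
contact_force: [-1.1, -2.3, 5.8]
grip_width: 0.0131
```

>>> step_arm --pt "0 0 0.2" --pt "0 0 0.4" --pt "0 0 0.8" --pt "0 0 0.8" --pt "0 0 0.8" --pt "0 0 0.8" --pt "0 0 0.8" --pt "0 0 0.8" --pt "0 0 0.4" --pt "0 0 0.2" --turn '[0,0,0,0,0,0,0,0,0,0]'

```text
time_s: 5.72
tcp_pos: [0.4694, 0.2437, 0.2336]
orientation: [-179.9, -0.1, -18.0]
contact_force: [0.2, 0.5, -3.8]
grip_width: 0.0131
```

>>> step_arm --pt "0 0 0" --pt "0 0 0" --pt "0 0 0" --pt "0 0 0" --turn '[0,0,0,0]'

```text
time_s: 6.05
tcp_pos: [0.4685, 0.2433, 0.2308]
orientation: [179.9, 0.1, -18.0]
contact_force: [0.1, -1.0, -3.9]
grip_width: 0.0134
```

```bash
python3 - <<'E'
from h import *
c=snap('wrist','wrist4');snap('side','side4');snap('scene','scene4')
o=monitor.get_obs();print(o['tcp_pos'],o['orientation'],o['contact_force'],o['wrist_torque'])
a=load('wrist3')
# refine base yaw: slab corners/edges from wrist1 & wrist0 by line fits done visually next
cv2.imwrite('pics/c4.png',np.hstack([c['color'][100:400,120:440,::-1],cv2.resize(load('side4')['color'][120:250,190:330,::-1],(323,300),interpolation=cv2.INTER_CUBIC)]))
E
```

```text
[0.46877599 0.24337443 0.23131275] [ 1.79964223e+02  3.39697092e-02 -1.80000068e+01] [-0.30536442 -0.29203351 -3.82719793] [ 0.04807386  0.00238915 -0.01312569]
```

View pics/c4.png

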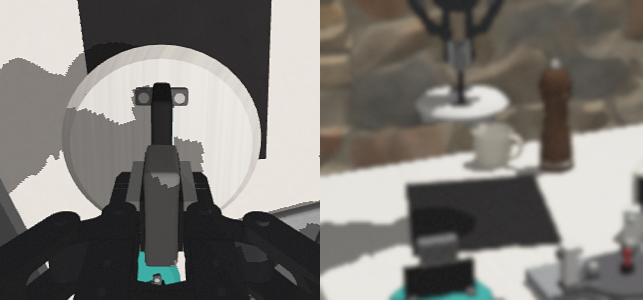

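Plate hangs level in the grip (weight ~3.9 N). Rim extremes in full pixels are left 182, right 381, top 144. Next I'll compute the held offset and refine the mount fit.

```bash
python3 - <<'E'
from h import *
c=load('wrist4');t=np.array([.46878,.24337,.23131]);yaw=np.radians(-18)
th=np.linspace(0,2*np.pi,721);R=np.array([[np.cos(yaw),-np.sin(yaw)],[np.sin(yaw),np.cos(yaw)]])
for dy in(-.002,0,.002):
    p=[]
    for rr,z in((.062,.0195),):
        xy=R@np.array([rr*np.cos(th),rr*np.sin(th)+dy]);p.append(proj(c,np.c_[t[0]+xy[0],t[1]+xy[1],np.full(721,t[2]-.0761+z)]))
    p=np.vstack(p);print(dy,p.min(0),p.max(0))
k=c['color'].astype(int)
w0,w1=load('wrist0'),load('wrist1')
x=np.array([.5622,-.0556,.0532]);S=[]
for c,(u,v) in((w0,(340,245)),(w1,(275,110))):
    s=6;im=cv2.resize(c['color'][v-50:v+50,u-65:u+65,::-1],None,fx=s,fy=s,interpolation=cv2.INTER_CUBIC)[:,:,:].copy()
    im=cv2.resize(c['color'][v-50:v+58,u-62:u+70,::-1],None,fx=5,fy=5,interpolation=cv2.INTER_CUBIC)
    yw=np.radians(-1.5)
    T=lambda q:(int((q[0]-(u-62)+.5)*5),int((q[1]-(v-50)+.5)*5))
    for a in(180,60,-60):
        a=np.radians(a)+yw
        for r,z,rad in((.044,.0015,.006),(.060,.026,.005)):
            ctr=x+[r*np.cos(a),r*np.sin(a),z];d=np.linalg.norm(ctr-c['T'][:3,3])
            cv2.circle(im,T(proj(c,ctr)[0]),int(5*330.6*rad/d),(0,255,0) if rad>.0055 else (255,255,0),1)
    cv2.circle(im,T(proj(c,x+[0,0,.015])[0]),int(5*330.6*.003/.3),(0,255,255),1)
    S.append(cv2.resize(im,None,fx=.6,fy=.6) if 0 else im[:, :])
o=np.vstack(S) ;o=np.hstack([S[0][:, :],S[1]]);o=cv2.resize(o,(800,int(o.shape[0]*800/o.shape[1])),interpolation=cv2.INTER_AREA)
cv2.imwrite('pics/ov.png',o);print(o.shape)
E
```

```text
-0.002 [180.95503485 140.56789855] [380.58740762 326.48474659]
0 [180.65551612 136.95389851] [380.88349884 323.98178842]
0.002 [180.354205   133.31627828] [381.18136236 321.46522758]
(327, 800, 3)
```

View pics/ov.png

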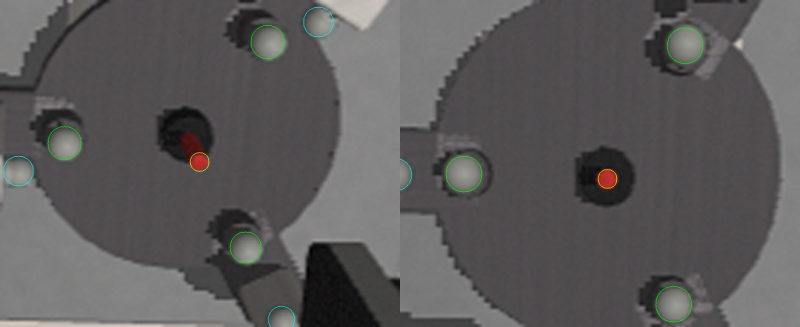

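The overlay matches the balls and pin in both views: home ≈ (0.5622, -0.0556, 0.0532), yaw ≈ -1.5°. Now I'll carry the plate over and hover about 30 mm above home.

>>> step_arm --pt "0.28 -0.9 0" --pt "0.28 -0.9 0" --pt "0.28 -0.9 0" --pt "0.28 -0.9 0" --pt "0.28 -0.9 0" --pt "0.28 -0.9 0" --pt "0.28 -0.9 0" --pt "0.28 -0.9 0" --pt "0.28 -0.9 0" --pt "0.28 -0.9 0" --turn '[0.33,0.33,0.33,0.33,0.33,0.33,0.33,0.33,0.33,0.33]'

```text
time_s: 7.03
tcp_pos: [0.5391, 0.0173, 0.2316]
orientation: [180.0, 0.0, -1.4]
contact_force: [0.8, 1.3, -4.2]
grip_width: 0.0131
```

>>> step_arm --pt "0.24 -0.72 0" --pt "0.24 -0.72 0" --pt "0.24 -0.72 0" --pt "0.24 -0.72 0" --pt "0 0 0" --pt "0 0 -0.5" --pt "0 0 -0.8" --pt "0 0 -0.8" --pt "0 0 -0.5" --pt "0 0 -0.28" --turn '[0,0,0,0,0,0,0,0,0,0]'

```text
time_s: 7.87
tcp_pos: [0.562, -0.0531, 0.1579]
orientation: [-180.0, 0.1, -1.5]
contact_force: [0.6, 0.1, -3.2]
grip_width: 0.0129
```

>>> step_arm --pt "0 0 0" --pt "0 0 0" --pt "0 0 0" --pt "0 0 0" --pt "0 0 0" --pt "0 0 0" --turn '[0,0,0,0,0,0]'

```text
time_s: 8.37
tcp_pos: [0.5633, -0.0535, 0.1603]
orientation: [180.0, -0.0, -1.5]
contact_force: [0.6, 0.2, -4.3]
grip_width: 0.0132
```

```bash
python3 - <<'E'
from h import *
c=snap('wrist','wrist5');snap('side','side5')
o=monitor.get_obs();print(o['tcp_pos'],o['orientation'],o['contact_force'],o['wrist_torque'])
im=c['color'][100:340,130:430,::-1]
cv2.imwrite('pics/c5.png',np.hstack([cv2.resize(im,(500,400),interpolation=cv2.INTER_CUBIC),cv2.resize(load('side5')['color'][190:270,270:330+0,::-1],(300,400),interpolation=cv2.INTER_CUBIC)]))
E
```

```text
[ 0.56311421 -0.05351753  0.16006361] [ 1.79997057e+02 -2.19614160e-02 -1.49989474e+00] [ 0.12956132 -0.28170659 -3.50329436] [0.0583879  0.05294026 0.00567136]
```

View pics/c5.png

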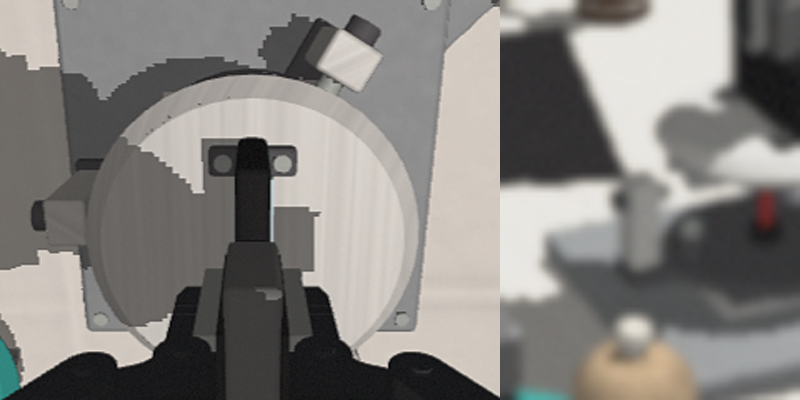

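Plate over the mount, mirror (light edge) facing +x, i.e. towards the lens side. Rim top in full pixels is ≈144, left 182, right 380; the inner edge of the +60 post's top is near (335,148). I'll compare with predictions.

```bash
python3 - <<'E'
from h import *
c=load('wrist5');t=np.array([.5631,-.0535,.1600]);H=np.array([.5622,-.0556,.0532]);a=np.radians(-1.5)
th=np.linspace(0,2*np.pi,721)
for dy in(-.004,-.002,0):
    p=proj(c,np.c_[t[0]+.062*np.cos(th),t[1]+dy+.062*np.sin(th),np.full(721,t[2]-.0761+.0195)]);print(dy,p.min(0).round(1),p.max(0).round(1))
for A in(60,180):
    b=np.radians(A)+a;e=np.array([np.cos(b),np.sin(b),0]);n=np.array([-e[1],e[0],0])
    print(A,'post inner top mid',proj(c,H+.065*e+[0,0,.0365]),'outer?',proj(c,H+.065*e+.009*n+[0,0,.0365]),proj(c,H+.065*e-.009*n+[0,0,.0365]))
# slab corner check
print(proj(c,[[.4712,.0423,.02],[.6572,.036,.02]]))
g=cv2.cvtColor(c['color'],cv2.COLOR_RGB2GRAY).astype(int)
print('rim col 281 rows',g[135:160,281]);print('row 230 left',g[225,172:192],'right',g[225,370:390])
E
```

```text
-0.004 [181.3 144.2] [379.6 328.4]
-0.002 [180.9 140.6] [379.8 325.9]
0 [180.6 137. ] [380.  323.4]
60 post inner top mid [[331.786561  148.2646224]] outer? [[319.35323333 140.79098235]] [[344.05364774 155.63833546]]
180 post inner top mid [[181.42721461 234.03274186]] outer? [[182.65013676 246.52158118]] [[180.17361341 221.23059907]]
[[159.24341207  87.31877712]
 [397.87241985  89.22845296]]
rim col 281 rows [142 143 141 143 144 149  60  41  43  77 167 163 164 162 161 160 159 162
 162 165 167 168 170 172 209]
row 230 left [106 106 105 105 104 103 102 100  92  74  76  92  94  95  96  98  95  94
  95  97] right [198 181 185 184 182 181 181 179 182 174 152 138 141 141 139 130 135 172
 206 203]
```

```bash
python3 - <<'E'
from h import *
c=load('wrist5');H=np.array([.5622,-.0556,.0532])
g=cv2.cvtColor(c['color'],cv2.COLOR_RGB2GRAY);m=(g>175).astype(np.uint8);n,l,s,ce=cv2.connectedComponentsWithStats(m[100:165,310:370])
i=1+np.argmax(s[1:,4]);print([ (s[j],ce[j].round(1)) for j in range(1,n) if s[j,4]>30])
lab=l[137-100,340-310];ct=max(cv2.findContours((l==lab).astype(np.uint8),0,1)[0],key=len)
q=cv2.approxPolyDP(ct,4,True).reshape(-1,2)+[310,100];print(q)
for p in q: print((onz(c,p,H[2]+.0365)-H).round(4))
b=np.radians(58.5);e=np.array([np.cos(b),np.sin(b)])
for p in q:
    d=(onz(c,p,H[2]+.0365)-H)[:2];print('rad',d@e,'tan',d@[-e[1],e[0]])
E
```

```text
[(array([ 12,  18,  37,  36, 741], dtype=int32), array([29.8, 35.9])), (array([  0,  52,  29,  13, 185], dtype=int32), array([12.6, 59.7]))]
[[335 118]
 [322 140]
 [346 153]
 [358 133]]
[0.0355 0.0732 0.0365]
[0.0279 0.0606 0.0365]
[0.0428 0.0523 0.0365]
[0.0497 0.0641 0.0365]
rad 0.08100594184645522 tan 0.007974535954050429
rad 0.06620750280732923 tan 0.00785268590062219
rad 0.06695342894202666 tan -0.009151595443316386
rad 0.08062876120895991 tan -0.00883186142769638
```

Seen from the same camera, the post's inner edge is about right, while the rim sits ~2.5 mm too far towards -y. I'll shift +y 2.5 mm and descend to just above the noses.

>>> step_arm --pt "0 0.05 0" --pt "0 0.05 0" --pt "0 0 -0.1" --pt "0 0 -0.1" --pt "0 0 -0.1" --pt "0 0 -0.1" --pt "0 0 -0.1" --pt "0 0 0" --pt "0 0 0" --pt "0 0 0" --turn '[0,0,0,0,0,0,0,0,0,0]'

```text
time_s: 9.3
tcp_pos: [0.563, -0.051, 0.1474]
orientation: [180.0, -0.0, -1.5]
contact_force: [-0.7, -0.9, -3.8]
grip_width: 0.0127
```

>>> step_arm --pt "0 0 -0.04" --pt "0 0 -0.04" --pt "0 0 -0.04" --pt "0 0 0" --pt "0 0 0" --pt "0 0 0" --turn '[0,0,0,0,0,0]'

```text
time_s: 9.8
tcp_pos: [0.563, -0.0511, 0.1443]
orientation: [180.0, 0.0, -1.5]
contact_force: [-1.1, 0.1, -3.7]
grip_width: 0.0133
```

>>> step_arm --pt "0 0 -0.04" --pt "0 0 -0.04" --pt "0 0 0" --pt "0 0 0" --pt "0 0 0" --pt "0 0 0" --turn '[0,0,0,0,0,0]'

```text
time_s: 10.3
tcp_pos: [0.5632, -0.051, 0.1425]
orientation: [-180.0, -0.0, -1.5]
contact_force: [0.9, -0.8, 3.2]
grip_width: 0.0132
```

Contact with the noses has begun (+7 N up) and lateral force is small. Checking moments, then continuing in small steps.

```bash
python3 -c "
from h import *
o=monitor.get_obs();print(o['contact_force'],o['wrist_torque'],o['tcp_pos'])"
```

```text
[ 0.94381427 -0.7860243   3.21358023] [-0.04761789 -0.14227132 -0.01680151] [ 0.56322281 -0.05097571  0.14249608]
```

>>> step_arm --pt "0 0 -0.04" --pt "0 0 0" --pt "0 0 -0.04" --pt "0 0 0" --pt "0 0 0" --pt "0 0 0" --turn '[0,0,0,0,0,0]'

```text
time_s: 10.8
tcp_pos: [0.5632, -0.051, 0.1405]
orientation: [180.0, -0.0, -1.5]
contact_force: [1.2, -0.4, 3.8]
grip_width: 0.0131
```

```bash
python3 -c "
from h import *
o=monitor.get_obs();print(o['contact_force'],o['wrist_torque'],o['tcp_pos'])"
```

```text
[ 1.24782841 -0.35155157  3.75885462] [-0.10263665 -0.20822236 -0.0360494 ] [ 0.56317172 -0.0510256   0.14046026]
```

>>> step_arm --pt "0.02 0 -0.04" --pt "0 0 0" --pt "0 0 -0.04" --pt "0 0 0" --pt "0 0 0" --pt "0 0 0" --turn '[0,0,0,0,0,0]'

```text
time_s: 11.3
tcp_pos: [0.5632, -0.051, 0.1379]
orientation: [180.0, 0.0, -1.5]
contact_force: [-0.2, -1.6, -1.9]
grip_width: 0.0129
```

>>> step_arm --pt "0 0 -0.04" --pt "0 0 0" --pt "0 0 -0.04" --pt "0 0 0" --pt "0 0 0" --pt "0 0 0" --turn '[0,0,0,0,0,0]'

```text
time_s: 11.8
tcp_pos: [0.5631, -0.0509, 0.1359]
orientation: [-180.0, 0.1, -1.5]
contact_force: [-0.0, -0.6, -6.2]
grip_width: 0.0129
```

```bash
python3 -c "
from h import *
o=monitor.get_obs();print(o['contact_force'],o['wrist_torque'],o['tcp_pos'],o['orientation'])"
```

```text
[-0.03114296 -0.60007431 -6.22961289] [-0.12966737  0.21777802 -0.022688  ] [ 0.56314967 -0.05094363  0.13585548] [-1.79994451e+02  5.40073192e-02 -1.49879150e+00]
```

The rim is passing the noses and the springs are starting to pull down. Easing on in 1 mm steps.

>>> step_arm --pt "0 0 -0.04" --pt "0 0 0" --pt "0 0 -0.04" --pt "0 0 0" --pt "0 0 0" --pt "0 0 0" --turn '[0,0,0,0,0,0]'

```text
time_s: 12.3
tcp_pos: [0.5632, -0.051, 0.1339]
orientation: [-180.0, 0.0, -1.5]
contact_force: [0.2, -0.8, -12.6]
grip_width: 0.0128
```

>>> step_arm --pt "0 0 -0.04" --pt "0 0 0" --pt "0 0 -0.04" --pt "0 0 0" --pt "0 0 0" --pt "0 0 0" --turn '[0,0,0,0,0,0]'

```text
time_s: 12.8
tcp_pos: [0.5633, -0.0509, 0.132]
orientation: [-180.0, 0.0, -1.5]
contact_force: [-0.8, 0.0, -12.8]
grip_width: 0.0133
```

```bash
python3 -c "
from h import *
o=monitor.get_obs();print(o['contact_force'],o['wrist_torque'],o['tcp_pos'],o['orientation'])"
```

```text
[ -0.7851192    0.03135561 -12.78981668] [-0.09497926  0.1587134  -0.02343499] [ 0.56331532 -0.05092401  0.13202335] [-1.79989497e+02  3.13098173e-02 -1.49951851e+00]
```

>>> step_arm --pt "0 0 -0.02" --pt "0 0 0" --pt "0 0 -0.02" --pt "0 0 0" --pt "0 0 0" --pt "0 0 0" --turn '[0,0,0,0,0,0]'

```text
time_s: 13.3
tcp_pos: [0.5635, -0.051, 0.1313]
orientation: [180.0, -0.0, -1.5]
contact_force: [-0.3, -0.9, -10.7]
grip_width: 0.0131
```

>>> step_arm --pt "0 0 -0.02" --pt "0 0 0" --pt "0 0 0" --pt "0 0 0" --pt "0 0 0" --turn '[0,0,0,0,0]'

```text
time_s: 13.72
tcp_pos: [0.5635, -0.051, 0.1308]
orientation: [-180.0, 0.0, -1.5]
contact_force: [-0.8, -0.1, -11.4]
grip_width: 0.0131
```

```bash
python3 -c "
from h import *
o=monitor.get_obs();print(o['contact_force'],o['wrist_torque'],o['tcp_pos'],o['orientation'])"
```

```text
[ -0.79166891  -0.05785374 -11.41066159] [-0.07547311  0.13642162 -0.00017948] [ 0.56346921 -0.0510085   0.13076726] [-1.79998618e+02  2.80595145e-03 -1.50005750e+00]
```

Pin contact seems to have started, about 2–3 mm above home.

>>> step_arm --pt "0 0 -0.02" --pt "0 0 0" --pt "0 0 -0.02" --pt "0 0 0" --pt "0 0 0" --turn '[0,0,0,0,0]'

```text
time_s: 14.13
tcp_pos: [0.5635, -0.0511, 0.1299]
orientation: [180.0, -0.0, -1.5]
contact_force: [-2.0, 0.1, -7.6]
grip_width: 0.0131
```

>>> step_arm --pt "0 0 -0.02" --pt "0 0 0" --pt "0 0 0" --pt "0 0 0" --turn '[0,0,0,0]'

```text
time_s: 14.47
tcp_pos: [0.5635, -0.0511, 0.1295]
orientation: [180.0, -0.0, -1.5]
contact_force: [-4.3, -0.9, -0.8]
grip_width: 0.0133
```

```bash
python3 -c "
from h import *
o=monitor.get_obs();print(o['contact_force'],o['wrist_torque'],o['tcp_pos'],o['orientation'])"
```

```text
[-4.26817588 -0.88946846 -0.84861758] [-0.38503955  1.00969904 -0.0761779 ] [ 0.56352176 -0.0510656   0.12952645] [ 1.79992639e+02 -1.35466704e-02 -1.50320932e+00]
```

The V feet touch the balls with -4 N in x, so the plate is slightly too far +x. Shift -x 0.5 mm.

>>> step_arm --pt "-0.02 0 0" --pt "0 0 0" --pt "0 0 0" --pt "0 0 0" --turn '[0,0,0,0]'

```text
time_s: 14.8
tcp_pos: [0.5631, -0.0511, 0.1294]
orientation: [180.0, -0.0, -1.5]
contact_force: [-2.1, -0.3, -1.0]
grip_width: 0.013
```

```bash
python3 -c "
from h import *
o=monitor.get_obs();print(o['contact_force'],o['wrist_torque'],o['tcp_pos'],o['orientation'])"
```

```text
[-2.10148243 -0.25472994 -1.02032917] [-0.50366394  0.55417686 -0.14639502] [ 0.56310332 -0.05105275  0.12941703] [ 1.79994025e+02 -1.74550813e-02 -1.50050266e+00]
```

>>> step_arm --pt "-0.02 0 0" --pt "0 0 -0.02" --pt "0 0 0" --pt "0 0 0" --pt "0 0 0" --turn '[0,0,0,0,0]'

```text
time_s: 15.22
tcp_pos: [0.5625, -0.0511, 0.1289]
orientation: [180.0, -0.0, -1.5]
contact_force: [-1.1, -3.5, 0.3]
grip_width: 0.0126
```

```bash
python3 -c "
from h import *
o=monitor.get_obs();print(o['contact_force'],o['wrist_torque'],o['tcp_pos'],o['orientation'])"
```

```text
[-1.11099431 -3.54879057  0.25435643] [-0.81058362  0.46896988  0.00876952] [ 0.56254908 -0.05110742  0.12889154] [ 1.79987962e+02 -9.80692226e-03 -1.50251981e+00]
```

>>> step_arm --pt "-0.01 -0.02 0" --pt "0 0 0" --pt "0 0 0" --pt "0 0 0" --turn '[0,0,0,0]'

```text
time_s: 15.55
tcp_pos: [0.5623, -0.0515, 0.1288]
orientation: [-180.0, -0.0, -1.5]
contact_force: [-0.2, -1.0, -0.3]
grip_width: 0.0131
```

```bash
python3 -c "
from h import *
o=monitor.get_obs();print(o['contact_force'],o['wrist_torque'],o['tcp_pos'],o['orientation'])"
```

```text
[-0.23189544 -0.96772222 -0.27676479] [-0.35066164  0.18946834  0.03321613] [ 0.56232077 -0.05145432  0.12884725] [-1.79993098e+02 -1.01029475e-02 -1.49818456e+00]
```

>>> step_arm --pt "0 -0.01 0" --pt "0 0 -0.02" --pt "0 0 0" --pt "0 0 0" --pt "0 0 0" --turn '[0,0,0,0,0]'

```text
time_s: 15.97
tcp_pos: [0.5624, -0.0517, 0.1286]
orientation: [-180.0, -0.0, -1.5]
contact_force: [-2.1, -1.2, 6.6]
grip_width: 0.0132
```

```bash
python3 -c "
from h import *
o=monitor.get_obs();print(o['contact_force'],o['wrist_torque'],o['tcp_pos'],o['orientation'])"
```

```text
[-2.12156881 -1.18617556  6.58671589] [-0.20102269  0.62247158  0.02430861] [ 0.56235589 -0.05171908  0.12858347] [-1.79997837e+02 -2.43070082e-02 -1.49700086e+00]
```

>>> step_arm --pt "-0.012 -0.012 0" --pt "0 0 0" --pt "0 0 0" --pt "0 0 0" --turn '[0,0,0,0]'

```text
time_s: 16.3
tcp_pos: [0.5622, -0.0519, 0.1286]
orientation: [-180.0, -0.0, -1.5]
contact_force: [-1.8, 0.8, 6.2]
grip_width: 0.0132
```

```bash
python3 - <<'E'
from h import *
o=monitor.get_obs();print(o['contact_force'],o['wrist_torque'],o['tcp_pos'],o['orientation'])
c=snap('wrist','wrist6');s=snap('side','side6');snap('scene','scene6')
im=c['color'][100:340,130:430,::-1]
cv2.imwrite('pics/c6.png',np.hstack([cv2.resize(im,(450,360),interpolation=cv2.INTER_CUBIC),cv2.resize(s['color'][195:265,275:343,::-1],(350,360),interpolation=cv2.INTER_CUBIC)]))
E
```

```text
[-1.78480338  0.8168544   6.15539502] [0.13242579 0.37315286 0.07840084] [ 0.56220888 -0.05187595  0.1286036 ] [-1.79980702e+02 -4.03560716e-02 -1.49449384e+00]
```

View pics/c6.png

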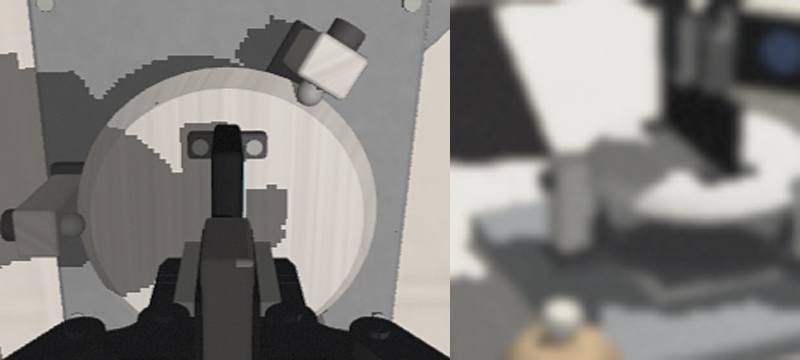

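Noses now sit over the upper bevel on both visible posts, and the mirror faces +x. One small probe to confirm it's bottomed: nudge x, then lower 0.25 mm.

>>> step_arm --pt "-0.01 0.005 -0.01" --pt "0 0 0" --pt "0 0 0" --pt "0 0 0" --turn '[0,0,0,0]'

```text
time_s: 16.78
tcp_pos: [0.5621, -0.0519, 0.1286]
orientation: [-180.0, -0.1, -1.5]
contact_force: [-1.7, -0.2, 8.1]
grip_width: 0.0132
```

```bash
python3 - <<'E'
from h import *
o=monitor.get_obs();print(o['contact_force'],o['wrist_torque'],o['tcp_pos'],o['orientation'])
E
```

```text
[-1.7356323  -0.19125935  8.11744122] [0.02664793 0.30044623 0.061681  ] [ 0.56214806 -0.05187242  0.12856563] [-1.79991150e+02 -6.87482967e-02 -1.49660597e+00]
```

>>> step_arm --pt "0 0 0.015" --pt "0 0 0" --pt "0 0 0" --pt "0 0 0" --turn '[0,0,0,0]'

```text
time_s: 17.12
tcp_pos: [0.562, -0.0519, 0.1286]
orientation: [-180.0, -0.0, -1.5]
contact_force: [0.6, 0.2, 4.6]
grip_width: 0.0131
```

```bash
python3 - <<'E'
from h import *
o=monitor.get_obs();print(o['contact_force'],o['wrist_torque'],o['tcp_pos'],o['orientation'])
E
```

```text
[0.60697866 0.18756535 4.6269393 ] [ 0.1127678  -0.27164669 -0.03115861] [ 0.56197054 -0.05186247  0.12857612] [-1.79993240e+02 -3.31825966e-02 -1.49496463e+00]
```

z stays at 0.1286 through the lower/raise probe, so it has bottomed out with lateral forces near zero. Unload slightly, then release.

>>> step_arm --pt "0 0 0.015" --pt "0 0 0" --pt "0 0 0" --pt "0 0 0" --turn '[0,0,0,0]'

```text
time_s: 17.45
tcp_pos: [0.5617, -0.0519, 0.1287]
orientation: [-180.0, 0.0, -1.5]
contact_force: [3.2, 0.6, -0.2]
grip_width: 0.0129
```

>>> step_arm --pt "0 0 0" --pt "0 0 0" --pt "0 0 0" --pt "0 0 0" --pt "0 0 0" --pt "0 0 0" --pt "0 0 0" --pt "0 0 0" --turn '[0,0,0,0,0,0,0,0]' --gripper 0.45

```text
time_s: 18.12
tcp_pos: [0.5616, -0.0519, 0.1288]
orientation: [180.0, 0.0, -1.5]
contact_force: [0.8, 0.1, 0.6]
grip_width: 0.0389
```

>>> step_arm --pt "0 0 0.1" --pt "0 0 0.2" --pt "0 0 0.4" --pt "0 0 0.6" --pt "0 0 0.8" --pt "0 0 0.8" --pt "0 0 0.8" --pt "0 0 0.8" --pt "0 0 0" --pt "0 0 0" --turn '[0,0,0,0,0,0,0,0,0,0]'

```text
time_s: 18.95
tcp_pos: [0.5624, -0.052, 0.243]
orientation: [180.0, -0.2, -1.5]
contact_force: [-1.0, -0.2, -1.3]
grip_width: 0.0381
```

```bash
python3 - <<'E'
from h import *
o=monitor.get_obs();print(o['contact_force'],o['tcp_pos'])
c=snap('wrist','wrist7');s=snap('side','side7');a=snap('scene','scene7')
r=lambda i,w:cv2.resize(i[...,::-1],(w,360),interpolation=cv2.INTER_CUBIC)
cv2.imwrite('pics/c7.png',np.hstack([r(c['color'][80:320,130:430],450),r(s['color'][195:265,275:343],350)]))
H=np.array([.5622,-.0556,.0525]);th=np.linspace(0,6.2832,361)
for z in(0,.002):
    p=proj(c,np.c_[H[0]+.062*np.cos(th),H[1]+.062*np.sin(th),np.full(361,H[2]+z+.0195)]);print(z,p.min(0),p.max(0))
E
```

```text
[-1.01084929 -0.23581849 -1.30436386] [ 0.56238313 -0.05199251  0.24301725]
0 [215.29458073 131.0517781 ] [345.15054877 257.0204282 ]
0.002 [214.89901591 131.19098984] [345.54530483 257.8647237 ]
```

View pics/c7.png

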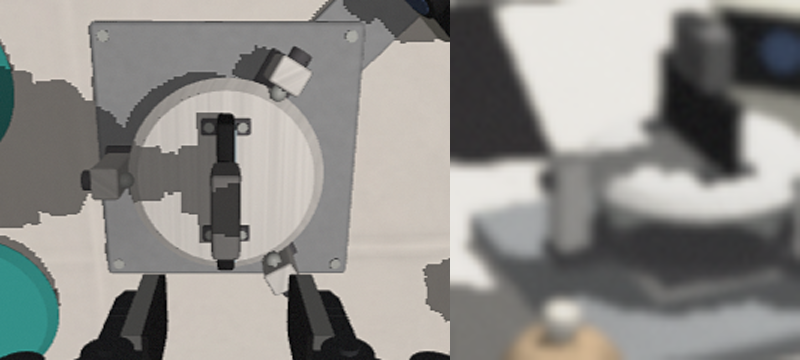

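The plate sits level with all three noses on its upper bevel. Its rim at (216–345, 131–257) px matches the predicted home outline (215–345, 131–257). The gripper is clear, so I'm handing in.

>>> step_arm --pt "0 0 0" --pt "0 0 0" --pt "0 0 0" --pt "0 0 0" --turn '[0,0,0,0]'

```text
time_s: 19.43
tcp_pos: [0.5616, -0.0519, 0.2411]
orientation: [-180.0, 0.0, -1.5]
contact_force: [-0.5, -0.1, -0.1]
grip_width: 0.0381
```

```bash
python3 -c "
from station import job_done
print(job_done())"
```

```text
the job is handed in; nothing more can be done
None
```

The mirror plate is back on the three-ball mount with the mirror towards the lens, and I have handed the job in at about 19.5 s.

I picked it up by the grip bar, turned it about 16.5°, and lowered it past the spring noses in 0.25–1 mm steps. Along the way I shifted it sideways by up to 0.5 mm at a time to cancel the side forces. No force reading passed about 13 N.

**Last checks:**
- **Seated:** lowering and raising the target by about 0.3 mm while still gripping left the measured height unchanged at 0.1286 m. That puts home at about 52.5 mm, close to the 53.2 mm the camera gave.
- **Position:** after letting go, the rim outline matches the predicted home outline to about 1 pixel. The noses sit on the upper bevel, and the gripper is clear.

**Disagreements and limits:**
- The plate's place in the gripper disagreed between views by 1–3 mm along the bar. I settled it by comparing the rim with a mount post in one picture, then by the contact forces.
- A side force of 3 N showed just before release, with no visible shift afterwards.
- The home pin's travel could not be seen directly. I did not check the other objects individually at the end, but the arm only met force at the plate and mount.

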